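# Make up the accessory trays for two looks

### The job

Make up the accessory trays for the next two looks: into the three-compartment tray put the broad cuff bracelet lying flat in the largest compartment, the ring box upright in the middle-sized one and the lipstick standing in the narrowest; into the two-compartment tray put the wristwatch on its cushion, dial up, in the larger compartment and the perfume bottle standing in the smaller. Draw the lipstick straight up out of its little stand, so that the stand does not tip and stays where it is. Leave the nail varnish and the slim bangle where they are.

Things in the scene. Friction and masses are not known exactly. Their poses are not given: they have to be found in the camera images.
- tray_three: Brown wooden tray with three compartments and grey lining, fixed to the table, 199 (x) x 110 (y), walls 5 thick and only 14 high; origin under its centre on the table, z up. The lined floor is 4 above the origin. Inner compartments, centre in the tray's frame and clear size: largest (for the cuff) centre x -44.5, y 0, 100 x 100; middle-sized (ring box) centre x +52.5, y -20, 84 (x) x 60 (y); narrowest (lipstick) centre x +52.5, y +32.5, 84 (x) x 35 (y). (Sizes in mm.)
- tray_two: Brown wooden tray with two compartments and grey lining, fixed to the table, 151 (x) x 106 (y), walls 5 thick and 14 high; origin under its centre on the table, z up; floor 4 above the origin. Inner compartments: larger (watch) centre x -28.5, y 0, 84 (x) x 96 (y); smaller (perfume) centre x +44.5, y 0, 52 (x) x 96 (y). (Sizes in mm.)
- cuff: Broad brass cuff bracelet, a closed ring lying flat: outer diameter 78, inner 60 (wall 9 thick), 34 high. Origin at the centre of its underside, z along its axis, up. Can be pinched by its wall, one finger inside the ring, with the fingertips about 16 above its underside. 70 to 120 g. (Sizes in mm.)
- ring_box: Small closed black jewellery box with a brass seam, 46 (x) x 44 (y) x 40 high; origin at the centre of its underside, z up. 60 g. (Sizes in mm.)
- watch: Steel wristwatch strapped round a grey cushion: cushion 50 (x) x 72 (y) x 40 high with round edges; the band runs round its middle in the xz plane, 20 wide, and makes it 54 over all in x; the dial (diameter 40) on top reaches 50. Origin at the centre of the underside, z up. Grip it across x, by the band. 100 to 180 g. (Sizes in mm.)
- perfume: Flat amber glass perfume bottle, 48 (x) x 26 (y) x 52 high, with a round black cap of diameter 20 on top, 76 high in all; origin at the centre of the underside, z up. 105 to 195 g. Grip it across y. (Sizes in mm.)
- lipstick: Closed black lipstick tube with a thin brass band, diameter 20, 78 long, upright in the middle well of the stand, 42 of it showing above the stand's rim. Origin at the centre of its lower end, z up along its axis. 30 g. It keeps upright when stood on a flat floor. (Sizes in mm.)
- lipstick_stand: Light free-standing pale wooden lipstick stand, loose, 31 (x) x 85 (y) x 40 high, 60 to 90 g: three square wells in a row along y, each 23 inside and 36 deep, 27 apart; the lipstick stands in the middle one, the outer two are empty. Origin at the centre of the underside, z up. A sideways pull tips it. (Sizes in mm.)
- varnish: Nail varnish bottle, to be left alone: round, brick-red, of diameter 32 with a thin black cap of diameter 15, 70 high, upright, loose. Origin at the centre of its underside. (Sizes in mm.)
- slim_bangle: Slim brass bangle, to be left alone: thin ring lying flat, outer diameter 72, wall 5, only 8 high, loose. Origin at the centre of its underside. (Sizes in mm.)
Not all that is in view belongs to the job. What is shaped like the tray_three but pink is not meant. Leave any pink look-alike of the lipstick alone.

How it is judged:
By the outcome, as a careful person would: the job done as asked, in the order asked, and still so for the second after the job is handed in, with the robot touching nothing.
It also fails if it takes over 120 s, if anything falls off the work surface, if the arm or the gripper's body presses on something with over 40 N, if the wrist force passes 120 N, or if a joint passes its speed limit or range.

### The arm

A 6-joint arm with a two-finger parallel gripper is mounted at the origin on the work surface. World frame = base frame: x ahead of the robot, y to its left, z up, the work surface at z = 0. Lengths are in m, angles in rad, forces in N, time in s.
With the tool pointing down it reaches from about 0.35 to 0.975 m from the base axis. Payload 4.9 kg.
Tool frame: the origin (TCP) lies on the mounting face of the last link; the fingertips stand 173 mm ahead of it and the grasp point (between the pads) lies 155 mm ahead of it (tcp_to_grasp is the distance from the TCP to the grasp point, in m); z points along the fingers, y is the line along which they close (so a half turn about z gives the same grasp; the last joint's range is limited). The gripper opens to 85 mm and grips with 20 to 120 N. Pads are 22 mm wide; open, the fingers measure 114 mm over their backs; the gripper's body (76 mm by 85 mm) begins 54 mm behind the grasp point. The pads swing forward as they close: fully open they stand 13 mm farther back than shut.
Start: joints at [1.131, 0.053, 1.613, -0, 1.476, -0.119], TCP at [0.197, 0.593, 0.405] pointing down, gripper open.
Joint ranges: [-3.01, 3.01], [-1.01, 2.22], [0.06, 2.58], [-1.02, 4.17], [0.09, 2.62], [-3.14, 3.14]. Speed limits (rad/s): [2.57, 2.57, 3.14, 3.14, 3.14, 3.14].

### API

Orientations are given as a rotation vector (axis times angle).
In Python, from station import get_obs, get_image, calibration, finish_job, tcp_to_grasp gives the robot as it stands. The module is installed in compiled form; this text tells all that it offers.
- The arm moves only by the tool arm_command, never from a script. Its argument "plan" is a list that holds one entry, the list of rows, each a list of 6 numbers: the shift along the tool's x, y, z in cm, then the turn, a rotation vector about the tool's x, y, z in rad. A call has 1 to 12 rows; each row is the pose to reach, as a shift and turn from the pose commanded when the call began, along the tool's axes at that moment; what a row does not reach only later rows make up. A row lasts 1/12 s, in which the tool goes at most 41.7 mm and 7.16 degrees, less where a joint would pass 70% of its speed; a pose out of reach is approached as far as the arm can. A call with a gripper value outside its range is refused whole. "gripper" is the closure, from -1 (fully open) to 1 (shut), set as the call begins (left out, the last holds). The fingers move at their own pace and stop on an object; "force" is the grip in N (left out, the last holds). Time passes only in rows, so rows that repeat a pose let the fingers close. It gives the time, the measured TCP pose, the force, the opening and the grip force at its end, in the units of the state.
- get_obs(): the state, without advancing time (a new reading comes with each control period).
- get_image(name): name is "scene" or "top"; returns (picture, depth): 400x640x3 uint8, blue, green, red; 400x640 float32, m along the optical axis (not along the pixel's ray), 0 where there is no reading.
- calibration(name): a dict with "fx", "fy", "cx", "cy" (pixels), "dist" ([k1, k2, p1, p2, k3] as OpenCV has them; the pictures are not rectified), "pose" (4x4, takes a point from camera to world coordinates). Camera axes: x right, y up, looking along -z (the intrinsics and any distortion apply to the point x, -y, -z); pixel columns grow to the right and rows downward; lengths in m; the calibration is good to about 2 mm. A picture is of the moment at which its call begins. calibration takes no time and is no camera call.
- finish_job(): hands the job in; it is judged then, once.
The state is a dict: "t": time; "q": joint angles; "dq": joint speeds; "effort": joint torques, N m; "tool_pos": TCP position; "tool_rot": TCP orientation; "contact_force": force on the tool from outside, world axes, zero at the start; "wrist_torque": the same for the moment, N m; "opening": finger opening in m; "grip_force": force on a finger pad.
Only numpy, scipy, OpenCV 4.12 (cv2) and the standard library are available. Lean on these libraries where they do the work, as an engineer would, in place of code of your own. Each camera call takes 0.05 s, during which the arm holds its last target. There are 200 camera calls.

## Working session

There is one attempt and no reset: what is moved stays moved. The work goes in short steps, Python scripts to look and compute and a tool call to move; the robot and the scene stay as the last step left them, time stands still between calls to the robot, and variables do not carry over. Pictures are saved under pics/ and viewed, at most 14 in all, crops included, and the job is handed in when it is done.

Besides the shell and the picture viewer there is one more tool, called after "Call:" by a JSON object that holds its "fn" and its "kwargs". arm_command: Moves the arm, as the interface text tells. Its arguments: {"type":"object","properties":{"plan":{"type":"array"},"gripper":{"type":"number"},"force":{"type":"number"}},"required":["plan"]}

```bash
mkdir -p pics
cat > h.py <<'E'
import numpy as np, cv2
from station import *
def px2w(name,uv,z=None,d=None):
    c=calibration(name);K=np.array([[c['fx'],0,c['cx']],[0,c['fy'],c['cy']],[0,0,1.]])
    uv=np.array(uv,float).reshape(-1,1,2)
    n=cv2.undistortPoints(uv,K,np.array(c['dist'],float))[:,0]
    r=np.c_[n[:,0],-n[:,1],-np.ones(len(n))];P=np.array(c['pose']);w=r@P[:3,:3].T;o=P[:3,3]
    s=(z-o[2])/w[:,2] if d is None else np.asarray(d)
    return o+w*np.reshape(s,(-1,1))
def cloud(name,d):
    v,u=np.mgrid[0:400,0:640]
    return px2w(name,np.c_[u.ravel(),v.ravel()],d=d.ravel()).reshape(400,640,3)
E
python3 - <<'E'
from h import *
for n in('top','scene'):
    i,d=get_image(n);cv2.imwrite(f'pics/{n}0.png',i);np.save(f'pics/{n}0.npy',d)
    c=calibration(n);print(n,c['fx'],c['dist'],np.round(c['pose'],3).tolist())
o=get_obs();print(o['tool_pos'],o['tool_rot'],o['opening'],tcp_to_grasp)
E
```

```text
top 396.1410115092256 [0.02362997 0.         0.         0.         0.        ] [[-0.064, 0.977, -0.206, 0.253], [-0.998, -0.063, 0.012, 0.014], [-0.001, 0.206, 0.979, 1.021], [0.0, 0.0, 0.0, 1.0]]
scene 435.56374248606113 [-0.00424603  0.          0.          0.          0.        ] [[0.471, -0.623, 0.625, 1.075], [0.882, 0.326, -0.341, -0.338], [0.009, 0.711, 0.703, 0.761], [0.0, 0.0, 0.0, 1.0]]
[0.19697345 0.59289551 0.40357439] [-5.01681274e-01 -3.10077488e+00  2.81902724e-03] 0.08541413960909176 0.1547
```

View pics/top0.png

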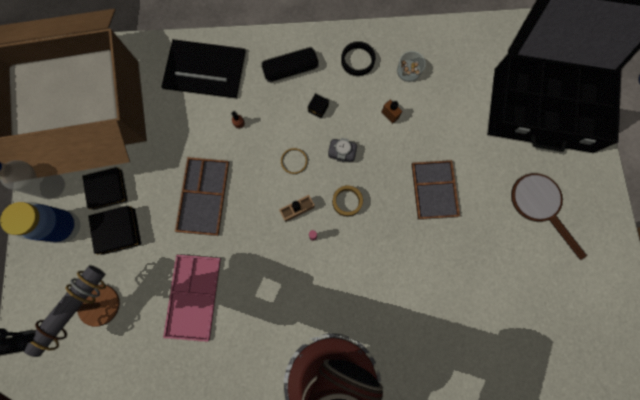

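View pics/scene0.png

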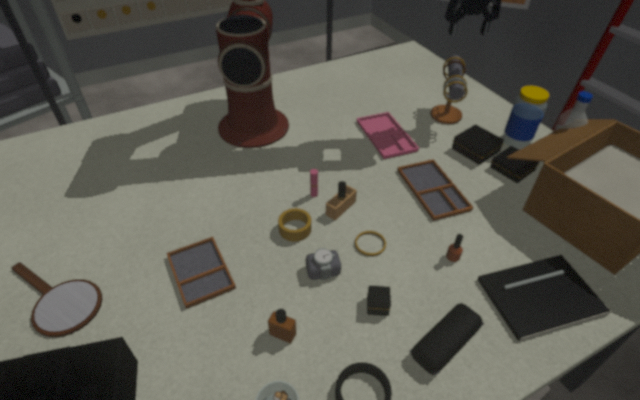

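Top view (col,row), what could be taken for what:
- **cuff:** thick brass ring (347,200). Not the slim bangle (294,160) or the black ring (358,58).
- **ring box:** small black cube (318,105). Not the black case (290,65).
- **lipstick:** black, in the stand (296,207). Not the pink one (313,235).
- **perfume:** (392,110). Not the varnish (238,120).
- **watch:** (343,148).
- **tray_three:** brown (204,196). Not the pink one (193,297).
- **tray_two:** (436,189).

Next I check this in a crop and measure.

Run:
```python
from h import *
im=cv2.imread('pics/top0.png');d=np.load('pics/top0.npy');C=cloud('top',d)
cv2.imwrite('pics/crop1.png',cv2.resize(im[85:245,170:470],None,fx=2.6,fy=2.6,interpolation=cv2.INTER_CUBIC))
R=lambda p:(np.round(np.array(p[0])*1000,1),np.round(np.array(p[1])*1000,1),round(p[2],1))
S=cloud('scene',np.load('pics/scene0.npy'))
rois=dict(cuff=(347,200,.022,.05,30),bangle=(294,160,.004,.02,22),box=(318,105,.03,.05,16),watch=(343,149,.030,.042,20),dial=(343,149,.043,.06,20),perf=(392,111,.042,.058,18),cap=(392,108,.066,.09,18),stand=(296,208,.03,.045,22),lip=(296,206,.06,.09,20),varn=(238,120,.03,.09,15),pink=(313,235,.06,.09,15))
for k,(u,v,a,b,r) in rois.items():
    P=C[v-r:v+r,u-r:u+r].reshape(-1,3);m=(P[:,2]>a)&(P[:,2]<b);T=P[m]
    if len(T)<3: print(k,len(T));continue
    ctr=T.mean(0)[:2]; Q=S[(S[...,2]>a)&(S[...,2]<b)&(np.hypot(S[...,0]-ctr[0],S[...,1]-ctr[1])<.05)]
    print(k,len(T),R(cv2.minAreaRect(T[:,:2].astype(np.float32))),'z',np.round(np.median(T[:,2])*1000,1),'| scene',len(Q),R(cv2.minAreaRect(Q[:,:2].astype(np.float32))) if len(Q)>3 else '')
print('table z',np.median(C[170:190,380:400,2]),np.nanmedian(S[180:200,100:140,2]))
# trays: everything darker than table in ROI
g=im.max(2)
for k,(x0,y0,x1,y1) in dict(three=(170,145,240,245),two=(405,150,470,228)).items():
    m=np.zeros(g.shape,np.uint8);m[y0:y1,x0:x1]=(g[y0:y1,x0:x1]<125)
    c=max(cv2.findContours(m,0,1)[0],key=cv2.contourArea)[:,0]
    print(k,R(cv2.minAreaRect(px2w('top',c,z=.014)[:,:2].astype(np.float32))),cv2.minAreaRect(c))
```

```text
cuff 331 (array([434.9, -70. ]), array([74.1, 74.9]), 85.7) z 33.0 | scene 448 (array([440.1, -68.2]), array([76.2, 78.5]), 51.5)
bangle 161 (array([560.3,  58.4]), array([101.5, 117.7]), 13.1) z 7.5 | scene 198 (array([559.9,  63.9]), array([71.4, 70.1]), 26.8)
box 282 (array([700. , -11.6]), array([43.9, 46.6]), 57.5) z 39.4 | scene 500 (array([704.4, -10.8]), array([44.2, 46.9]), 58.3)
watch 288 (array([571.3, -67.4]), array([71.5, 55.7]), 73.9) z 37.9 | scene 413 (array([574.7, -66.3]), array([71.2, 55.7]), 73.7)
dial 198 (array([572.8, -66. ]), array([46.3, 39.9]), 25.0) z 50.0 | scene 268 (array([574.1, -66.8]), array([40.7, 39.4]), 37.0)
perf 145 (array([ 668.2, -205.7]), array([47.1, 28. ]), 36.4) z 50.8 | scene 292 (array([ 673.5, -205.7]), array([48.3, 26.6]), 40.3)
cap 53 (array([ 668.9, -205.9]), array([18.2, 18.7]), 83.1) z 74.9 | scene 114 (array([ 672.3, -204.9]), array([19.3, 19.6]), 83.7)
stand 208 (array([424.8,  60.2]), array([32.1, 84.3]), 22.7) z 39.0 | scene 265 (array([427.4,  61.2]), array([33.2, 88.3]), 22.6)
lip 62 (array([423.7,  60. ]), array([17.7, 17.4]), 1.4) z 81.1 | scene 91 (array([429.4,  62.1]), array([18.3, 20.3]), 18.6)
varn 103 (array([668.5, 204.7]), array([22.2, 27.7]), 11.0) z 40.5 | scene 167 (array([678.2, 203.9]), array([26.9, 23.6]), 27.8)
pink 57 (array([350.9,  23.4]), array([16.7, 19. ]), 86.9) z 77.4 | scene 75 (array([355.1,  23.9]), array([17.2, 18.9]), 62.4)
table z -0.00047099504571201933 5.003784684065593e-05
three (array([475.1, 297.9]), array([127.8, 205.5]), 81.2) ((203.70208740234375, 196.02774047851562), (49.80754470825195, 79.70372009277344), 7.815293312072754)
two (array([ 454.2, -302.1]), array([157.9, 119.6]), 0.0) ((435.99444580078125, 189.15182495117188), (61.46955490112305, 46.616146087646484), 83.36748504638672)
```

View pics/crop1.png

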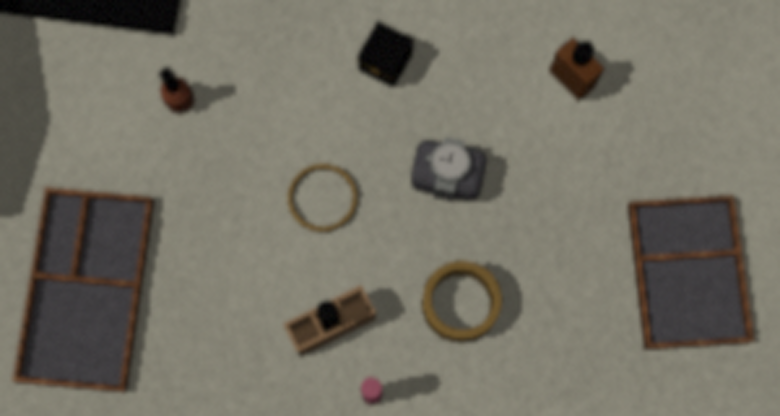

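Crop: the choices hold. The thick cuff is at crop (461,300), the thin bangle at (323,198), the black lipstick in its stand at (328,315), the pink one at (372,390). tray_three has its narrow cell at far left, and tray_two has its small cell at the far side. Next, the tray rims from depth and colour in both views.

```bash
cat >> h.py <<'E'
def go(x,y,z,yaw=None):
    """print tool-frame shift (cm) and turn to bring TCP to x,y,z (mm) with tool y at yaw deg (mod 180), tool pointing down"""
    from scipy.spatial.transform import Rotation as Ro
    o=get_obs();R=Ro.from_rotvec(o['tool_rot']);M=R.as_matrix()
    cur=np.degrees(np.arctan2(M[1,1],M[0,1]))
    yw=cur if yaw is None else cur+(yaw-cur+90)%180-90
    a=np.radians(yw);T=np.array([[-np.sin(-a)*-1*-1,0,0]]*3)
    yv=np.array([np.cos(a),np.sin(a),0]);zv=np.array([0,0,-1.]);xv=np.cross(yv,zv)
    D=R.inv()*Ro.from_matrix(np.c_[xv,yv,zv])
    s=M.T@(np.array([x,y,z])/1000-o['tool_pos'])*100
    print('t',round(o['t'],2),'q6',round(o['q'][5],2),'yaw %.1f->%.1f'%(cur,yw),'shift',np.round(s,2),'turn',np.round(D.as_rotvec(),3))
E
sed -i 's/;T=np.array(\[\[.*$//' h.py
python3 - <<'E'
from h import *
R=lambda p:(np.round(np.array(p[0])*1000,1),np.round(np.array(p[1])*1000,1),round(p[2],1))
for n in('top','scene'):
    im=cv2.imread(f'pics/{n}0.png');C=cloud(n,np.load(f'pics/{n}0.npy'))
    hs=cv2.cvtColor(im,cv2.COLOR_BGR2HSV)
    for k,c in dict(three=(470,298),two=(454,-302)).items():
        near=(np.abs(C[...,0]*1000-c[0])<125)&(np.abs(C[...,1]*1000-c[1])<85)
        z=near&(C[...,2]>.009)&(C[...,2]<.02)
        br=near&(hs[...,1]>95)&(hs[...,2]<140)&(C[...,2]<.02)
        for nm,m in(('z',z),('brown',br)):
            p=C[m][:,:2]
            q=px2w(n,np.argwhere(m)[:,::-1],z=.014)[:,:2] if nm=='brown' else p
            print(n,k,nm,len(p),R(cv2.minAreaRect(q.astype(np.float32))))
go(437,-69,350)
E
```

```text
top three z 686 (array([476.4, 304.8]), array([113.7, 198.8]), 81.0)
top three brown 625 (array([476.1, 302.7]), array([109.8, 196.8]), 80.9)
top two z 504 (array([ 454.3, -301.1]), array([151.2, 107.2]), 0.1)
top two brown 474 (array([ 454.2, -300.6]), array([106.7, 148.7]), 90.0)
scene three z 615 (array([478.7, 305.6]), array([113.6, 203.2]), 80.8)
scene three brown 669 (array([484.4, 299.5]), array([111.7, 202.1]), 81.3)
scene two z 720 (array([ 456.9, -300.2]), array([106.5, 156.4]), 89.9)
scene two brown 706 (array([ 461.9, -301.6]), array([103.7, 154.2]), 89.9)
t 0.1 q6 -0.12 yaw 71.6->71.6 shift [-43.65 -55.23   5.45] turn [-0.002 -0.    -0.   ]
```

Run:
```python
from h import *
go(437.5,-103.5,280,90)
```

```text
t 0.1 q6 -0.12 yaw 71.6->90.0 shift [-44.79 -58.48  12.46] turn [-0.002 -0.    -0.321]
```

Call:
{"fn": "arm_command", "kwargs": {"plan": [[[-22,-29,5,0,0,-0.16],[-22,-29,5,0,0,-0.16],[-22,-29,5,0,0,-0.16],[-22,-29,5,0,0,-0.16],[-22,-29,5,0,0,-0.16],[-22,-29,5,0,0,-0.16],[-22,-29,5,0,0,-0.16],[-22,-29,5,0,0,-0.16],[-22,-29,5,0,0,-0.16],[-22,-29,5,0,0,-0.16],[-22,-29,5,0,0,-0.16],[-22,-29,5,0,0,-0.16]]], "gripper": -0.1}}

```text
t: 1.1
tool_pos: [0.3144, 0.2486, 0.3546]
tool_rot: [-0.253, -3.131, -0.001]
contact_force: [-0.1, 0.9, 0.2]
opening: 0.0469
grip_force: 0.0
```

Run:
```python
from h import *
go(437.5,-103.5,280,90)
```

```text
t 1.1 q6 -0.93 yaw 80.8->90.0 shift [-17.81 -32.77   7.45] turn [ 0.    -0.    -0.161]
```

Call:
{"fn": "arm_command", "kwargs": {"plan": [[[-17.8,-32.8,7.4,0,0,-0.16],[-17.8,-32.8,7.4,0,0,-0.16],[-17.8,-32.8,7.4,0,0,-0.16],[-17.8,-32.8,7.4,0,0,-0.16],[-17.8,-32.8,7.4,0,0,-0.16],[-17.8,-32.8,7.4,0,0,-0.16],[-17.8,-32.8,7.4,0,0,-0.16],[-17.8,-32.8,7.4,0,0,-0.16],[-17.8,-32.8,7.4,0,0,-0.16],[-17.8,-32.8,7.4,0,0,-0.16],[-17.8,-32.8,7.4,0,0,-0.16],[-17.8,-32.8,7.4,0,0,-0.16]]]}}

```text
t: 2.1
tool_pos: [0.4381, -0.103, 0.2804]
tool_rot: [-0.0, -3.14, -0.002]
contact_force: [-0.7, -0.0, 0.3]
opening: 0.047
grip_force: 0.0
```

Run:
```python
from h import *
go(437.5,-103.5,280,90)
i,d=get_image('scene');cv2.imwrite('pics/s1.png',cv2.resize(i[120:300,200:440],None,fx=3,fy=3,interpolation=cv2.INTER_CUBIC))
S=cloud('scene',d);m=(np.hypot(S[...,0]-.4375,S[...,1]+.1035)<.06)&(S[...,2]>.09)&(S[...,2]<.15)
P=S[m];print(len(P),P.min(0),P.max(0),np.median(P,0))
for lo in np.arange(.09,.15,.01):
    q=P[(P[:,2]>lo)&(P[:,2]<lo+.01)]
    if len(q):print(round(lo,2),len(q),np.round(q.min(0),3),np.round(q.max(0),3))
```

```text
t 2.1 q6 -1.97 yaw 90.0->90.0 shift [ 0.06 -0.05  0.04] turn [ 0.001 -0.001 -0.   ]
219 [ 0.42721652 -0.14151324  0.10961108] [ 0.45223416 -0.06257122  0.14971278] [ 0.44587881 -0.07928813  0.13134606]
0.1 1 [ 0.44  -0.079  0.11 ] [ 0.44  -0.079  0.11 ]
0.11 36 [ 0.43  -0.138  0.11 ] [ 0.452 -0.066  0.12 ]
0.12 64 [ 0.432 -0.14   0.12 ] [ 0.451 -0.066  0.13 ]
0.13 64 [ 0.427 -0.14   0.13 ] [ 0.452 -0.064  0.14 ]
0.14 54 [ 0.428 -0.142  0.14 ] [ 0.451 -0.063  0.15 ]
```

View pics/s1.png

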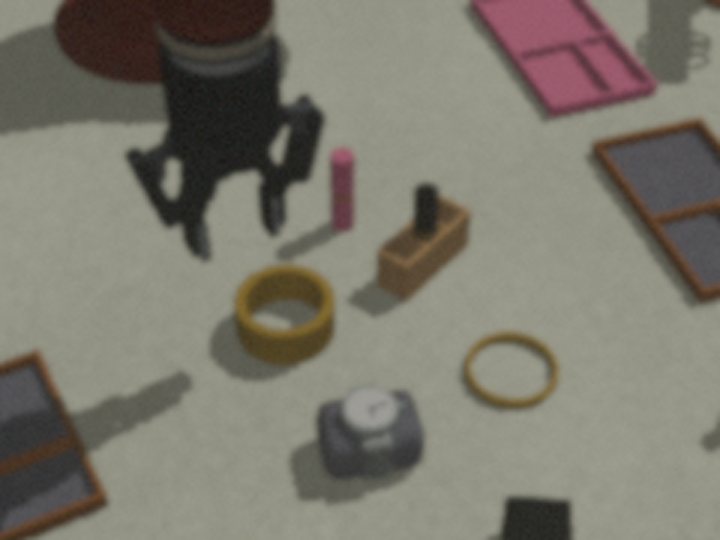

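The crop shows the gripper over the cuff's left wall, clear of the stand. The finger check puts the scene view about 2 mm high in x, so the average of the two views holds. Descending to pinch.

Call:
{"fn": "arm_command", "kwargs": {"plan": [[[0,0,3,0,0,0],[0,0,6,0,0,0],[0,0,8,0,0,0],[0,0,9.1,0,0,0],[0,0,9.1,0,0,0],[0,0,9.1,0,0,0]]]}}

```text
t: 2.65
tool_pos: [0.4378, -0.1027, 0.1901]
tool_rot: [-0.002, 3.142, 0.0]
contact_force: [-0.3, -0.0, 0.5]
opening: 0.0469
grip_force: 0.0
```

Call:
{"fn": "arm_command", "kwargs": {"plan": [[[0,0,0,0,0,0],[0,0,0,0,0,0],[0,0,0,0,0,0],[0,0,0,0,0,0],[0,0,0,0,0,0],[0,0,0,0,0,0],[0,0,0,0,0,0],[0,0,0,0,0,0]]], "gripper": 1, "force": 40}}

```text
t: 3.32
tool_pos: [0.4384, -0.1041, 0.1914]
tool_rot: [0.002, 3.139, -0.001]
contact_force: [-1.7, 1.5, 6.0]
opening: 0.0095
grip_force: 37.9
```

Call:
{"fn": "arm_command", "kwargs": {"plan": [[[0,0,-1,0,0,0],[0,0,-3,0,0,0],[0,0,-6,0,0,0],[0,0,-9,0,0,0],[0,0,-11,0,0,0],[0,0,-11,0,0,0]]]}}

```text
t: 3.82
tool_pos: [0.439, -0.1045, 0.3057]
tool_rot: [0.002, 3.132, -0.007]
contact_force: [1.2, 0.2, -0.4]
opening: 0.0092
grip_force: 38.0
```

Run:
```python
from h import *
i,d=get_image('scene');cv2.imwrite('pics/s2.png',i)
S=cloud('scene',d);hs=cv2.cvtColor(i,cv2.COLOR_BGR2HSV)
m=(hs[...,1]>110)&(hs[...,0]>15)&(hs[...,0]<32)&(S[...,2]>.06)&(S[...,2]<.2)&(np.hypot(S[...,0]-.4375,S[...,1]+.07)<.06)
P=S[m];print(len(P),P.min(0),P.max(0));t=P[P[:,2]>P[:,2].max()-.008];print(np.linalg.lstsq(np.c_[t[:,:2],np.ones(len(t))],t[:,2],rcond=None)[0], t.min(0),t.max(0))
go(434.5,276.5,300,90)
```

```text
633 [ 0.40991738 -0.1123498   0.11723604] [ 0.48194675 -0.03627464  0.18323098]
[ 1.40578611  0.03554084 -0.45358203] [ 0.45170847 -0.1123498   0.17581967] [ 0.45413565 -0.06765384  0.18323098]
t 3.87 q6 -1.97 yaw 89.9->90.0 shift [ 0.42 38.07  0.18] turn [-0.003  0.006 -0.001]
```

Call:
{"fn": "arm_command", "kwargs": {"plan": [[[0.4,3,0,0,0,0],[0.4,7,0,0,0,0],[0.4,11,0,0,0,0],[0.4,15,0,0,0,0],[0.4,19,0,0,0,0],[0.4,23,0,0,0,0],[0.4,27,0,0,0,0],[0.4,31,0,0,0,0],[0.4,35,0,0,0,0],[0.4,37.5,0,0,0,0],[0.4,38.1,0,0,0,0],[0.4,38.1,0,0,0,0]]]}}

```text
t: 4.87
tool_pos: [0.433, 0.2783, 0.2977]
tool_rot: [0.003, -3.138, 0.003]
contact_force: [-0.3, -0.4, -0.8]
opening: 0.0097
grip_force: 38.2
```

Run:
```python
from h import *
i,d=get_image('scene');S=cloud('scene',d);hs=cv2.cvtColor(i,cv2.COLOR_BGR2HSV)
i2,d2=get_image('top');S2=cloud('top',d2);h2=cv2.cvtColor(i2,cv2.COLOR_BGR2HSV)
for S,hs in((S,hs),(S2,h2)):
    m=(hs[...,1]>110)&(hs[...,0]>15)&(hs[...,0]<32)&(S[...,2]>.08)&(S[...,2]<.16)&(np.hypot(S[...,0]-.4345,S[...,1]-.311)<.06)
    P=S[m];print(len(P),P.min(0),P.max(0))
go(434,277,196,90)
v=np.hstack([i[60:280,300:500],i2[110:330,130:330]]);cv2.imwrite('pics/c3.png',cv2.resize(v,None,fx=2,fy=2))
```

```text
439 [0.40700389 0.27293848 0.1080793 ] [0.47417812 0.34676215 0.14065181]
8 [0.41890756 0.33869531 0.13414408] [0.42377533 0.34389801 0.14065096]
t 4.97 q6 -1.15 yaw 90.0->90.0 shift [-0.08  0.07 10.21] turn [-0.002 -0.003 -0.001]
```

View pics/c3.png

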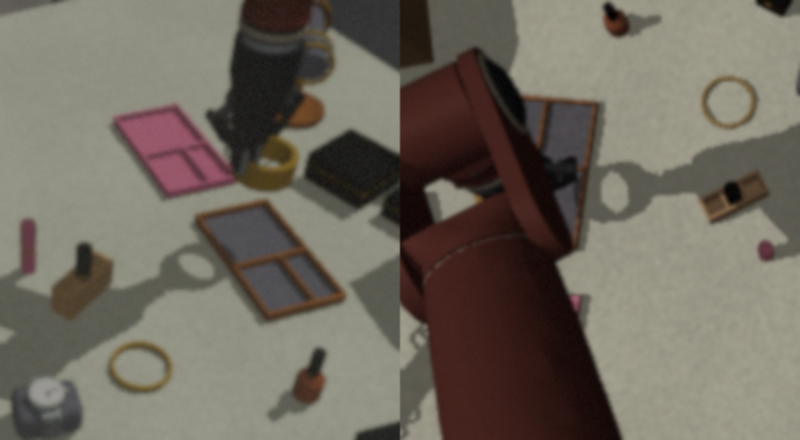

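The crop shows the cuff hanging level in the gripper, over the largest cell once the perspective is allowed for. Lowering it now.

Call:
{"fn": "arm_command", "kwargs": {"plan": [[[0,0.2,3,0,0,0],[0,0.3,6,0,0,0],[0,0.3,8,0,0,0],[0,0.3,9,0,0,0],[0,0.3,9.6,0,0,0],[0,0.3,10.0,0,0,0],[0,0.3,10.2,0,0,0],[0,0.3,10.3,0,0,0],[0,0.3,10.3,0,0,0]]]}}

```text
t: 5.72
tool_pos: [0.4344, 0.2804, 0.1978]
tool_rot: [0.002, 3.14, 0.001]
contact_force: [-0.7, -0.5, -1.8]
opening: 0.0092
grip_force: 38.2
```

Call:
{"fn": "arm_command", "kwargs": {"plan": [[[0,0,0,0,0,0],[0,0,0,0,0,0],[0,0,0,0,0,0],[0,0,0,0,0,0],[0,0,0,0,0,0]]], "gripper": 0.2}}

```text
t: 6.13
tool_pos: [0.434, 0.2804, 0.197]
tool_rot: [0.001, 3.141, 0.0]
contact_force: [-0.0, -0.7, 0.2]
opening: 0.0342
grip_force: 0.0
```

Call:
{"fn": "arm_command", "kwargs": {"plan": [[[0,0,-2,0,0,0],[0,0,-5,0,0,0],[0,0,-9,0,0,0],[0,0,-11,0,0,0]]]}}

```text
t: 6.47
tool_pos: [0.4346, 0.2807, 0.3111]
tool_rot: [0.001, 3.137, 0.004]
contact_force: [1.7, 0.4, 0.9]
opening: 0.034
grip_force: 0.0
```

Run:
```python
from h import *
go(702,-11,300,57.9)
go(702,-11,300,147.9)
```

```text
t 6.47 q6 -1.14 yaw 90.0->57.9 shift [-26.75 -29.15   1.18] turn [0.004 0.004 0.56 ]
t 6.47 q6 -1.14 yaw 90.0->147.9 shift [-26.75 -29.15   1.18] turn [-0.     0.006 -1.011]
```

Call:
{"fn": "arm_command", "kwargs": {"plan": [[[-26.8,-29.2,1.2,0,0,0.56],[-26.8,-29.2,1.2,0,0,0.56],[-26.8,-29.2,1.2,0,0,0.56],[-26.8,-29.2,1.2,0,0,0.56],[-26.8,-29.2,1.2,0,0,0.56],[-26.8,-29.2,1.2,0,0,0.56],[-26.8,-29.2,1.2,0,0,0.56],[-26.8,-29.2,1.2,0,0,0.56],[-26.8,-29.2,1.2,0,0,0.56],[-26.8,-29.2,1.2,0,0,0.56],[-26.8,-29.2,1.2,0,0,0.56],[-26.8,-29.2,1.2,0,0,0.56]]], "gripper": -0.8}}

```text
t: 7.47
tool_pos: [0.702, -0.013, 0.2941]
tool_rot: [-0.872, -3.017, -0.0]
contact_force: [0.1, 0.5, -0.5]
opening: 0.077
grip_force: 0.0
```

Run:
```python
from h import *
go(702,-11,188,57.9)
C=cloud('scene',get_image('scene')[1]);C2=cloud('top',get_image('top')[1])
for n,S in(('s',C),('t',C2)):
    m=(np.hypot(S[...,0]-.436,S[...,1]-.311)<.06)&(S[...,2]>.026)&(S[...,2]<.06);P=S[m]
    print(n,len(P),np.round(P.min(0),3),np.round(P.max(0),3),np.median(P[:,2]))
```

```text
t 7.47 q6 -1.13 yaw 57.8->57.9 shift [ 0.1   0.16 10.61] turn [-0.    -0.001 -0.002]
s 110 [0.442 0.286 0.026] [0.475 0.349 0.04 ] 0.03506184315398431
t 394 [0.395 0.273 0.027] [0.471 0.352 0.043] 0.037049834245872715
```

Call:
{"fn": "arm_command", "kwargs": {"plan": [[[0.1,0.2,3,0,0,0],[0.1,0.2,6,0,0,0],[0.1,0.2,9,0,0,0],[0.1,0.2,10.6,0,0,0],[0.1,0.2,10.6,0,0,0],[0.1,0.2,10.6,0,0,0]]]}}

```text
t: 8.07
tool_pos: [0.7012, -0.0088, 0.1881]
tool_rot: [-0.867, -3.017, 0.0]
contact_force: [0.2, -0.3, 1.1]
opening: 0.0771
grip_force: 0.0
```

Call:
{"fn": "arm_command", "kwargs": {"plan": [[[0,0,0,0,0,0],[0,0,0,0,0,0],[0,0,0,0,0,0],[0,0,0,0,0,0],[0,0,0,0,0,0],[0,0,0,0,0,0],[0,0,0,0,0,0]]], "gripper": 1, "force": 30}}

```text
t: 8.65
tool_pos: [0.7031, -0.0098, 0.1918]
tool_rot: [0.868, 3.015, 0.001]
contact_force: [-0.6, 1.2, 7.2]
opening: 0.0435
grip_force: 32.8
```

Call:
{"fn": "arm_command", "kwargs": {"plan": [[[0,0,-1,0,0,0],[0,0,-3,0,0,0],[0,0,-6,0,0,0],[0,0,-9,0,0,0],[0,0,-11,0,0,0],[0,0,-11,0,0,0]]]}}

```text
t: 9.15
tool_pos: [0.7035, -0.01, 0.3064]
tool_rot: [0.866, 3.008, 0.003]
contact_force: [1.6, -0.6, 0.6]
opening: 0.0431
grip_force: 32.0
```

Run:
```python
from h import *
o=get_obs();p=o['tool_pos']
S=cloud('scene',get_image('scene')[1])
m=(np.hypot(S[...,0]-p[0],S[...,1]-p[1])<.04)&(S[...,2]>.07)&(S[...,2]<.125);P=S[m]
print(len(P),np.round(P.min(0),3),np.round(P.max(0),3))
go(527.2,276,300,81)
```

```text
73 [ 0.712 -0.04   0.114] [ 0.737 -0.003  0.125]
t 9.2 q6 -1.13 yaw 57.9->81.0 shift [30.08 14.87  0.18] turn [ 0.002  0.007 -0.404]
```

Call:
{"fn": "arm_command", "kwargs": {"plan": [[[30.1,14.9,0,0,0,-0.404],[30.1,14.9,0,0,0,-0.404],[30.1,14.9,0,0,0,-0.404],[30.1,14.9,0,0,0,-0.404],[30.1,14.9,0,0,0,-0.404],[30.1,14.9,0,0,0,-0.404],[30.1,14.9,0,0,0,-0.404],[30.1,14.9,0,0,0,-0.404],[30.1,14.9,0,0,0,-0.404],[30.1,14.9,0,0,0,-0.404],[30.1,14.9,0,0,0,-0.404],[30.1,14.9,0,0,0,-0.404]]]}}

```text
t: 10.2
tool_pos: [0.5266, 0.2755, 0.2978]
tool_rot: [-0.248, -3.131, 0.002]
contact_force: [0.3, -0.4, -0.2]
opening: 0.0434
grip_force: 32.0
```

Run:
```python
from h import *
i,d=get_image('scene');S=cloud('scene',d)
m=(np.hypot(S[...,0]-.527,S[...,1]-.276)<.04)&(S[...,2]>.07)&(S[...,2]<.15);P=S[m]
print(len(P),np.round(P.min(0),3),np.round(P.max(0),3))
go(527.2,276,196,81)
```

```text
552 [0.505 0.238 0.104] [0.555 0.311 0.15 ]
t 10.25 q6 -1.06 yaw 80.9->81.0 shift [-0.03  0.08 10.21] turn [-0.001 -0.001 -0.002]
```

Call:
{"fn": "arm_command", "kwargs": {"plan": [[[0,0,3,0,0,0],[0,0,6,0,0,0],[0,0,8,0,0,0],[0,0,9,0,0,0],[0,0,9.6,0,0,0],[0,0,10.0,0,0,0],[0,0,10.2,0,0,0],[0,0,10.3,0,0,0],[0,0,10.3,0,0,0]]]}}

```text
t: 11.0
tool_pos: [0.5268, 0.2767, 0.1969]
tool_rot: [0.246, 3.13, 0.001]
contact_force: [-0.5, -0.2, -0.2]
opening: 0.0436
grip_force: 32.0
```

Call:
{"fn": "arm_command", "kwargs": {"plan": [[[0,0,0,0,0,0],[0,0,0,0,0,0],[0,0,0,0,0,0],[0,0,0,0,0,0],[0,0,0,0,0,0]]], "gripper": -0.7}}

```text
t: 11.42
tool_pos: [0.5263, 0.2766, 0.196]
tool_rot: [0.246, 3.132, 0.0]
contact_force: [-0.7, 0.2, 0.7]
opening: 0.0726
grip_force: 0.0
```

Call:
{"fn": "arm_command", "kwargs": {"plan": [[[0,0,-2,0,0,0],[0,0,-5,0,0,0],[0,0,-9,0,0,0],[0,0,-12,0,0,0],[0,0,-12,0,0,0],[0,0,-12,0,0,0]]]}}

```text
t: 11.92
tool_pos: [0.527, 0.2769, 0.3191]
tool_rot: [0.246, 3.126, 0.004]
contact_force: [-0.1, -0.0, -0.7]
opening: 0.0724
grip_force: 0.0
```

Run:
```python
from h import *
go(426.5,61.2,300,112.7)
```

```text
t 11.92 q6 -1.06 yaw 81.0->112.7 shift [  6.57 -22.88   1.8 ] turn [ 0.001  0.006 -0.553]
```

Call:
{"fn": "arm_command", "kwargs": {"plan": [[[6.6,-22.9,1.5,0,0,-0.553],[6.6,-22.9,1.5,0,0,-0.553],[6.6,-22.9,1.5,0,0,-0.553],[6.6,-22.9,1.5,0,0,-0.553],[6.6,-22.9,1.5,0,0,-0.553],[6.6,-22.9,1.5,0,0,-0.553],[6.6,-22.9,1.5,0,0,-0.553],[6.6,-22.9,1.5,0,0,-0.553],[6.6,-22.9,1.5,0,0,-0.553],[6.6,-22.9,1.5,0,0,-0.553]]], "gripper": 0}}

```text
t: 12.75
tool_pos: [0.4255, 0.0613, 0.3003]
tool_rot: [0.62, -3.079, -0.001]
contact_force: [-0.0, -0.3, -0.5]
opening: 0.0426
grip_force: 0.0
```

Run:
```python
from h import *
i,d=get_image('scene')
S=cloud('scene',d)
m=(np.hypot(S[...,0]-.4285,S[...,1]-.062)<.025)&(S[...,2]>.05)&(S[...,2]<.09);P=S[m];print('lip',len(P),np.round(P.min(0),3),np.round(P.max(0),3))
a=np.radians(112.7);c=P[:,0]*np.cos(a)+P[:,1]*np.sin(a);print('lip c',c.min(),c.max())
m=(np.hypot(S[...,0]-.4285,S[...,1]-.062)<.06)&(S[...,2]>.125)&(S[...,2]<.16);P=S[m];c=P[:,0]*np.cos(a)+P[:,1]*np.sin(a)
print('fing c',np.percentile(c,[1,99]),np.histogram(c,12))
o=get_obs()['tool_pos'];print('tcp c',o[0]*np.cos(a)+o[1]*np.sin(a))
for x,y in((527.2,276),):
    m=(np.hypot(S[...,0]-x/1e3,S[...,1]-y/1e3)<.035)&(S[...,2]>.036);P=S[m];print('box',len(P),np.round(P.min(0),3),np.round(P.max(0),3))
go(426.5,61.,224,112.7)
cv2.imwrite('pics/s4.png',cv2.resize(i[90:270,270:510],None,fx=3,fy=3,interpolation=cv2.INTER_CUBIC))
```

```text
lip 118 [0.418 0.052 0.051] [0.44  0.071 0.083]
lip c -0.118561289740633 -0.09908221633445169
fing c [-0.14367977 -0.08020954] (array([50, 31, 11,  0,  0,  0,  0,  0,  0,  0, 85, 15]), array([-0.14394223, -0.13851293, -0.13308363, -0.12765433, -0.12222503,
       -0.11679573, -0.11136643, -0.10593713, -0.10050783, -0.09507853,
       -0.08964922, -0.08421992, -0.07879062]))
tcp c -0.1075492269283192
box 278 [0.503 0.252 0.036] [0.555 0.302 0.048]
t 12.8 q6 -2.0 yaw 112.8->112.7 shift [-0.07 -0.08  7.65] turn [ 0.    -0.001  0.002]
```

View pics/s4.png

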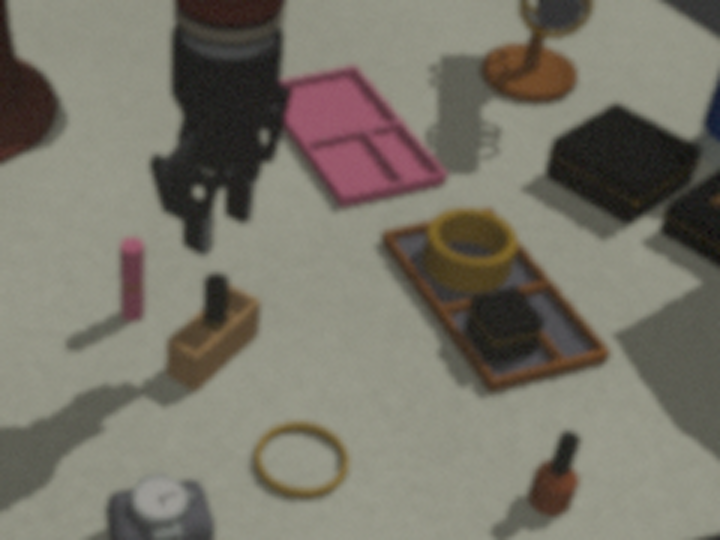

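The cuff (470,250) and the ring box (505,325) sit in their cells, and the gripper is over the lipstick (215,300). Descending slowly, gripping at low force, then lifting straight up.

Call:
{"fn": "arm_command", "kwargs": {"plan": [[[-0.1,-0.1,3,0,0,0],[-0.1,-0.1,5.5,0,0,0],[-0.1,-0.1,7,0,0,0],[-0.1,-0.1,7.5,0,0,0],[-0.1,-0.1,7.5,0,0,0],[-0.1,-0.1,7.5,0,0,0],[-0.1,-0.1,7.5,0,0,0]]]}}

```text
t: 13.38
tool_pos: [0.4275, 0.0604, 0.2272]
tool_rot: [-0.619, 3.078, -0.001]
contact_force: [-0.8, 0.2, 0.3]
opening: 0.0428
grip_force: 0.0
```

Call:
{"fn": "arm_command", "kwargs": {"plan": [[[0,0,0,0,0,0],[0,0,0,0,0,0],[0,0,0,0,0,0],[0,0,0,0,0,0],[0,0,0,0,0,0],[0,0,0,0,0,0],[0,0,0,0,0,0]]], "gripper": 1, "force": 20}}

```text
t: 13.97
tool_pos: [0.4272, 0.0602, 0.227]
tool_rot: [-0.618, 3.078, -0.0]
contact_force: [-0.6, 0.2, 6.5]
opening: 0.0191
grip_force: 20.0
```

Run:
```python
from h import *
go(426.5,61.,224,112.7)
for n in('top','scene'):
    S=cloud(n,get_image(n)[1]);m=(np.hypot(S[...,0]-.4265,S[...,1]-.061)<.06)&(S[...,2]>.03)&(S[...,2]<.044)
    if m.sum()>9:
        r=cv2.minAreaRect(S[m][:,:2].astype(np.float32));print(n,m.sum(),np.round(np.array(r[0])*1e3,1),np.round(np.array(r[1])*1e3,1),r[2])
```

```text
t 13.97 q6 -2.0 yaw 112.7->112.7 shift [0.04 0.11 0.3 ] turn [-0.     0.002 -0.   ]
top 75 [409.5  60.1] [14.2 74.2] 14.394183158874512
scene 248 [427.8  61.6] [32.4 87.4] 22.50774574279785
```

Call:
{"fn": "arm_command", "kwargs": {"plan": [[[0,0,-0.3,0,0,0],[0,0,-0.8,0,0,0],[0,0,-1.5,0,0,0],[0,0,-2.3,0,0,0],[0,0,-3.2,0,0,0],[0,0,-4.2,0,0,0],[0,0,-5.4,0,0,0],[0,0,-7,0,0,0],[0,0,-8.5,0,0,0],[0,0,-9.5,0,0,0],[0,0,-9.5,0,0,0],[0,0,-9.5,0,0,0]]]}}

```text
t: 15.07
tool_pos: [0.4267, 0.0601, 0.3215]
tool_rot: [-0.618, 3.079, -0.001]
contact_force: [0.2, -0.2, -1.1]
opening: 0.0192
grip_force: 19.6
```

Run:
```python
from h import *
i,d=get_image('scene')
S=cloud('scene',d);m=(np.hypot(S[...,0]-.4265,S[...,1]-.061)<.06)&(S[...,2]>.03)&(S[...,2]<.044)
r=cv2.minAreaRect(S[m][:,:2].astype(np.float32));print(m.sum(),np.round(np.array(r[0])*1e3,1),np.round(np.array(r[1])*1e3,1),r[2])
m=(np.hypot(S[...,0]-.4285,S[...,1]-.061)<.03)&(S[...,2]>.06)&(S[...,2]<.14);P=S[m]
print(len(P),np.round(P.min(0),3),np.round(P.max(0),3))
go(535.4,328,310,171)
cv2.imwrite('pics/s5.png',cv2.resize(i[90:240,270:470],None,fx=3,fy=3,interpolation=cv2.INTER_CUBIC))
```

```text
311 [427.6  61.8] [33.4 86.8] 21.710336685180664
124 [0.422 0.05  0.097] [0.439 0.069 0.14 ]
t 15.12 q6 -2.0 yaw 112.7->171.0 shift [-20.39  20.51   1.04] turn [ 0.    -0.    -1.018]
```

View pics/s5.png

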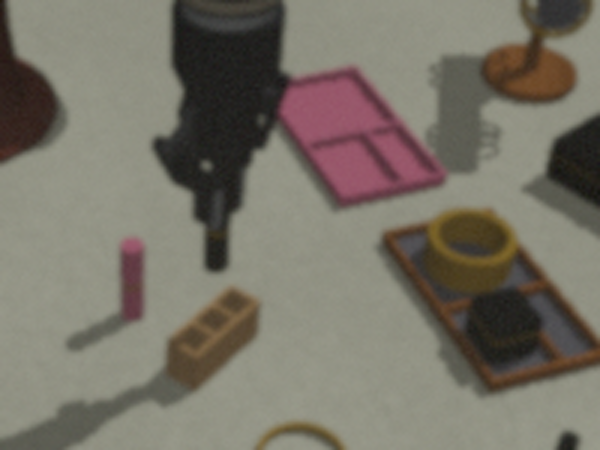

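The lipstick (215,250) is out and upright, and the stand has not moved. Carrying it to the narrow cell.

Call:
{"fn": "arm_command", "kwargs": {"plan": [[[-20.4,20.5,1,0,0,-1.018],[-20.4,20.5,1,0,0,-1.018],[-20.4,20.5,1,0,0,-1.018],[-20.4,20.5,1,0,0,-1.018],[-20.4,20.5,1,0,0,-1.018],[-20.4,20.5,1,0,0,-1.018],[-20.4,20.5,1,0,0,-1.018],[-20.4,20.5,1,0,0,-1.018],[-20.4,20.5,1,0,0,-1.018],[-20.4,20.5,1,0,0,-1.018],[-20.4,20.5,1,0,0,-1.018],[-20.4,20.5,1,0,0,-1.018]]]}}

```text
t: 16.12
tool_pos: [0.5354, 0.3269, 0.3105]
tool_rot: [2.037, -2.391, -0.0]
contact_force: [0.6, 0.4, 0.9]
opening: 0.0196
grip_force: 19.7
```

Run:
```python
from h import *
S=cloud('scene',get_image('scene')[1])
m=(np.hypot(S[...,0]-.537,S[...,1]-.328)<.03)&(S[...,2]>.06)&(S[...,2]<.13);P=S[m]
print(len(P),np.round(P.min(0),3),np.round(P.max(0),3))
go(535.4,328,228,171)
```

```text
126 [0.528 0.314 0.085] [0.547 0.334 0.13 ]
t 16.17 q6 -2.55 yaw 170.9->171.0 shift [-0.1   0.02  8.28] turn [-0.    -0.    -0.002]
```

Call:
{"fn": "arm_command", "kwargs": {"plan": [[[-0.25,0,3,0,0,0],[-0.25,0,5,0,0,0],[-0.25,0,6.5,0,0,0],[-0.25,0,7.4,0,0,0],[-0.25,0,7.9,0,0,0],[-0.25,0,8.2,0,0,0],[-0.25,0,8.35,0,0,0],[-0.25,0,8.4,0,0,0],[-0.25,0,8.4,0,0,0],[-0.25,0,8.4,0,0,0]]]}}

```text
t: 17.0
tool_pos: [0.5364, 0.3306, 0.2277]
tool_rot: [-2.04, 2.387, -0.001]
contact_force: [-0.5, 0.3, -0.4]
opening: 0.0192
grip_force: 19.7
```

Run:
```python
from h import *
o=get_obs();print(o['contact_force'])
S=cloud('scene',get_image('scene')[1])
m=(np.hypot(S[...,0]-.537,S[...,1]-.328)<.015)&(S[...,2]>.0)&(S[...,2]<.06);P=S[m]
print(len(P),np.round(P.min(0),3),np.round(P.max(0),3))
```

```text
[-0.48117661  0.31526037 -0.42098424]
149 [0.523 0.318 0.001] [0.552 0.34  0.06 ]
```

Within 1 mm of the floor and with no contact force yet: down one more mm, then release.

Call:
{"fn": "arm_command", "kwargs": {"plan": [[[0,0,0.05,0,0,0],[0,0,0.1,0,0,0],[0,0,0.1,0,0,0],[0,0,0.1,0,0,0]]]}}

```text
t: 17.38
tool_pos: [0.5364, 0.3307, 0.2271]
tool_rot: [-2.04, 2.387, -0.0]
contact_force: [-1.6, -0.5, 5.6]
opening: 0.0196
grip_force: 20.2
```

Call:
{"fn": "arm_command", "kwargs": {"plan": [[[0,0,0,0,0,0],[0,0,0,0,0,0],[0,0,0,0,0,0],[0,0,0,0,0,0],[0,0,0,0,0,0]]], "gripper": 0.1}}

```text
t: 17.8
tool_pos: [0.5359, 0.3304, 0.2253]
tool_rot: [2.04, -2.388, -0.0]
contact_force: [0.7, 0.2, 0.1]
opening: 0.0382
grip_force: 0.0
```

Call:
{"fn": "arm_command", "kwargs": {"plan": [[[0,0,-1,0,0,0],[0,0,-3,0,0,0],[0,0,-6,0,0,0],[0,0,-9,0,0,0],[0,0,-9,0,0,0],[0,0,-9,0,0,0]]]}}

```text
t: 18.3
tool_pos: [0.5369, 0.3308, 0.3198]
tool_rot: [-2.037, 2.384, -0.003]
contact_force: [0.2, -0.4, 0.1]
opening: 0.0387
grip_force: 0.0
```

Run:
```python
from h import *
go(573,-66.7,300,163.8)
```

```text
t 18.3 q6 -2.55 yaw 171.0->163.8 shift [38.71 -9.75  1.89] turn [-0.005  0.004  0.126]
```

Call:
{"fn": "arm_command", "kwargs": {"plan": [[[38.7,-9.7,1.5,0,0,1.5],[38.7,-9.7,1.5,0,0,1.5],[38.7,-9.7,1.5,0,0,1.5],[38.7,-9.7,1.5,0,0,1.5],[38.7,-9.7,1.5,0,0,1.5],[38.7,-9.7,1.5,0,0,1.5],[38.7,-9.7,1.5,0,0,1.5],[38.7,-9.7,1.5,0,0,1.5],[38.7,-9.7,1.5,0,0,1.5],[38.7,-9.7,1.5,0,0,1.5],[38.7,-9.7,1.5,0,0,1.5],[38.7,-9.7,1.5,0,0,1.5]]], "gripper": -0.9}}

```text
t: 19.3
tool_pos: [0.571, -0.0689, 0.2993]
tool_rot: [-0.15, -3.135, -0.001]
contact_force: [-0.1, -0.5, 0.2]
opening: 0.0812
grip_force: 0.0
```

Run:
```python
from h import *
go(573,-66.7,300,-16.2)
```

```text
t 19.3 q6 -1.72 yaw 84.5->163.8 shift [-0.18  0.23 -0.07] turn [ 0.002 -0.002 -1.383]
```

Call:
{"fn": "arm_command", "kwargs": {"plan": [[[-0.2,0.2,0,0,0,1.757],[-0.2,0.2,0,0,0,1.757],[-0.2,0.2,0,0,0,1.757],[-0.2,0.2,0,0,0,1.757],[-0.2,0.2,0,0,0,1.757],[-0.2,0.2,0,0,0,1.757],[-0.2,0.2,0,0,0,1.757],[-0.2,0.2,0,0,0,1.757],[-0.2,0.2,0,0,0,1.757],[-0.2,0.2,0,0,0,1.757],[-0.2,0.2,0,0,0,1.757],[-0.2,0.2,0,0,0,1.757]]]}}

```text
t: 20.3
tool_pos: [0.5731, -0.065, 0.2993]
tool_rot: [-2.243, -2.196, 0.002]
contact_force: [1.0, -1.1, 0.3]
opening: 0.0811
grip_force: 0.0
```

Run:
```python
from h import *
go(573,-66.7,191,-16.2)
i,d=get_image('scene');S=cloud('scene',d)
m=(np.hypot(S[...,0]-.575,S[...,1]+.0665)<.05)&(S[...,2]>.02)&(S[...,2]<.06);P=S[m];a=np.radians(-16.2)
for lo,hi in((.02,.035),(.03,.042),(.043,.06)):
    q=P[(P[:,2]>lo)&(P[:,2]<hi)];print(len(q),np.percentile(q[:,0]*np.cos(a)+q[:,1]*np.sin(a),[1,99]),np.percentile(-q[:,0]*np.sin(a)+q[:,1]*np.cos(a),[1,99]))
p=np.array([.573,-.0667]);print(p@[np.cos(a),np.sin(a)],p@[-np.sin(a),np.cos(a)])
cv2.imwrite('pics/s6.png',np.vstack([cv2.resize(i[100:300,240:510],None,fx=2.6,fy=2.6,interpolation=cv2.INTER_CUBIC)]))
```

```text
t 20.3 q6 -0.22 yaw -1.2->-16.2 shift [-0.17  0.02 10.83] turn [-0.003 -0.     0.262]
188 [0.55551758 0.59860588] [0.06108509 0.13200467]
395 [0.54436656 0.59789214] [0.06194467 0.13153743]
265 [0.55209051 0.59452186] [0.07786856 0.11826134]
0.5688569886657049 0.09581031492582627
```

View pics/s6.png

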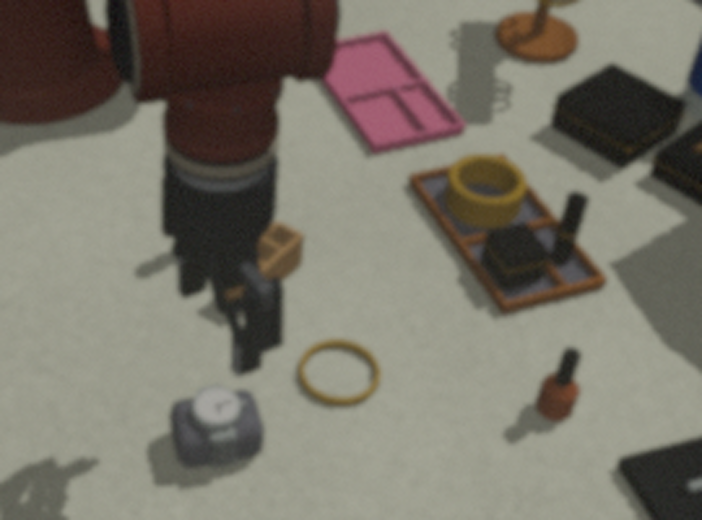

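The lipstick (570,230) stands in the narrow cell next to the box and the cuff. The gripper is over the watch (215,425). Finishing the turn, then descending.

Call:
{"fn": "arm_command", "kwargs": {"plan": [[[-0.15,0,0,0,0,0.13],[-0.15,0,1,0,0,0.262],[-0.15,0,4,0,0,0.262],[-0.15,0,7,0,0,0.262],[-0.15,0,9.5,0,0,0.262],[-0.15,0,10.8,0,0,0.262],[-0.15,0,10.8,0,0,0.262],[-0.15,0,10.8,0,0,0.262]]]}}

```text
t: 21.02
tool_pos: [0.5734, -0.0665, 0.1921]
tool_rot: [-2.505, -1.894, 0.002]
contact_force: [-0.6, -1.3, 0.3]
opening: 0.0814
grip_force: 0.0
```

Call:
{"fn": "arm_command", "kwargs": {"plan": [[[0,0,0,0,0,0],[0,0,0,0,0,0],[0,0,0,0,0,0],[0,0,0,0,0,0],[0,0,0,0,0,0],[0,0,0,0,0,0],[0,0,0,0,0,0]]], "gripper": 1, "force": 40}}

```text
t: 21.6
tool_pos: [0.5748, -0.0669, 0.1952]
tool_rot: [2.504, 1.892, 0.004]
contact_force: [-0.8, -0.3, 5.5]
opening: 0.0529
grip_force: 44.5
```

Call:
{"fn": "arm_command", "kwargs": {"plan": [[[0,0,-0.5,0,0,0],[0,0,-2,0,0,0],[0,0,-5,0,0,0],[0,0,-8,0,0,0],[0,0,-10,0,0,0],[0,0,-10,0,0,0],[0,0,-10,0,0,0]]]}}

```text
t: 22.18
tool_pos: [0.5739, -0.0667, 0.2941]
tool_rot: [2.505, 1.892, 0.003]
contact_force: [0.0, -0.3, -1.8]
opening: 0.0531
grip_force: 43.7
```

Run:
```python
from h import *
S=cloud('scene',get_image('scene')[1]);o=get_obs()['tool_pos']
m=(np.hypot(S[...,0]-o[0],S[...,1]-o[1])<.05)&(S[...,2]>.07)&(S[...,2]<.16);P=S[m]
print(len(P),np.round(P.min(0),3),np.round(P.max(0),3))
go(427.5,-301,290,0)
```

```text
740 [ 0.541 -0.105  0.1  ] [ 0.616 -0.029  0.16 ]
t 22.23 q6 0.03 yaw -15.9->0.0 shift [-26.54  -7.61   0.21] turn [-0.001 -0.    -0.277]
```

Call:
{"fn": "arm_command", "kwargs": {"plan": [[[-4,-1.1,0,0,0,-0.05],[-8,-2.3,0,0,0,-0.1],[-12,-3.4,0,0,0,-0.15],[-16,-4.6,0,0,0,-0.2],[-20,-5.7,0,0,0,-0.25],[-24,-6.9,0,0,0,-0.277],[-26.5,-7.6,0,0,0,-0.277],[-26.5,-7.6,0,0,0,-0.277],[-26.5,-7.6,0,0,0,-0.277],[-26.5,-7.6,0,0,0,-0.277]]]}}

```text
t: 23.07
tool_pos: [0.4277, -0.3001, 0.2907]
tool_rot: [-2.219, -2.218, -0.001]
contact_force: [-0.5, 0.5, -0.5]
opening: 0.0528
grip_force: 43.6
```

Run:
```python
from h import *
i,d=get_image('scene');S=cloud('scene',d);o=get_obs()['tool_pos']
m=(np.hypot(S[...,0]-o[0],S[...,1]-o[1])<.05)&(S[...,2]>.07)&(S[...,2]<.15);P=S[m]
print(len(P),np.round(P.min(0),3),np.round(P.max(0),3))
go(427.5,-301,199,0)
cv2.imwrite('pics/s7.png',cv2.resize(i[120:340,100:340],None,fx=2.5,fy=2.5,interpolation=cv2.INTER_CUBIC))
```

```text
800 [ 0.399 -0.335  0.099] [ 0.469 -0.263  0.15 ]
t 23.12 q6 -0.75 yaw 0.0->0.0 shift [-0.14 -0.04  9.21] turn [-0.002 -0.002  0.001]
```

View pics/s7.png

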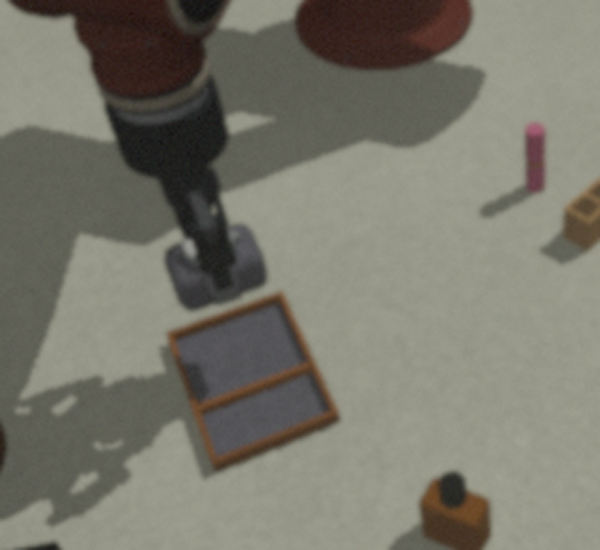

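The crop shows the watch held level with the dial up, over the larger cell once the perspective is allowed for. Lowering it now.

Call:
{"fn": "arm_command", "kwargs": {"plan": [[[-0.1,0,3,0,0,0],[-0.1,0,5.5,0,0,0],[-0.1,0,7.5,0,0,0],[-0.1,0,8.3,0,0,0],[-0.1,0,8.8,0,0,0],[-0.1,0,9.1,0,0,0],[-0.1,0,9.2,0,0,0],[-0.1,0,9.25,0,0,0],[-0.1,0,9.25,0,0,0]]]}}

```text
t: 23.87
tool_pos: [0.4286, -0.3021, 0.2014]
tool_rot: [2.22, 2.22, 0.0]
contact_force: [0.0, -0.2, -1.7]
opening: 0.0534
grip_force: 43.6
```

Call:
{"fn": "arm_command", "kwargs": {"plan": [[[0,0,0.1,0,0,0],[0,0,0.2,0,0,0],[0,0,0.3,0,0,0],[0,0,0.3,0,0,0],[0,0,0.3,0,0,0]]]}}

```text
t: 24.28
tool_pos: [0.4285, -0.3022, 0.1992]
tool_rot: [2.221, 2.221, -0.0]
contact_force: [-3.2, 2.9, 8.4]
opening: 0.0531
grip_force: 44.7
```

Touching the floor. Releasing.

Call:
{"fn": "arm_command", "kwargs": {"plan": [[[0,0,0,0,0,0],[0,0,0,0,0,0],[0,0,0,0,0,0],[0,0,0,0,0,0],[0,0,0,0,0,0]]], "gripper": -0.8}}

```text
t: 24.7
tool_pos: [0.428, -0.3017, 0.1971]
tool_rot: [-2.221, -2.221, -0.0]
contact_force: [0.0, -0.5, -0.2]
opening: 0.0766
grip_force: 0.0
```

Call:
{"fn": "arm_command", "kwargs": {"plan": [[[0,0,-2,0,0,0],[0,0,-5,0,0,0],[0,0,-9,0,0,0],[0,0,-12,0,0,0],[0,0,-12,0,0,0],[0,0,-12,0,0,0]]]}}

```text
t: 25.2
tool_pos: [0.4287, -0.3023, 0.3199]
tool_rot: [2.218, 2.218, 0.0]
contact_force: [-1.3, 0.3, -0.2]
opening: 0.0769
grip_force: 0.0
```

Run:
```python
from h import *
go(671,-205.5,310,129)
go(671,-205.5,310,-51)
```

```text
t 25.2 q6 -0.76 yaw 0.0->-51.0 shift [ 9.68 24.23  1.05] turn [0.005 0.002 0.89 ]
t 25.2 q6 -0.76 yaw 0.0->-51.0 shift [ 9.68 24.23  1.05] turn [0.005 0.002 0.89 ]
```

Call:
{"fn": "arm_command", "kwargs": {"plan": [[[9.7,24.2,1,0,0,0.89],[9.7,24.2,1,0,0,0.89],[9.7,24.2,1,0,0,0.89],[9.7,24.2,1,0,0,0.89],[9.7,24.2,1,0,0,0.89],[9.7,24.2,1,0,0,0.89],[9.7,24.2,1,0,0,0.89],[9.7,24.2,1,0,0,0.89],[9.7,24.2,1,0,0,0.89],[9.7,24.2,1,0,0,0.89],[9.7,24.2,1,0,0,0.89],[9.7,24.2,1,0,0,0.89]]], "gripper": -0.5}}

```text
t: 26.2
tool_pos: [0.6694, -0.2052, 0.3064]
tool_rot: [-2.961, -1.048, 0.001]
contact_force: [0.2, -0.4, 0.5]
opening: 0.0641
grip_force: 0.0
```

Run:
```python
from h import *
i,d=get_image('scene');S=cloud('scene',d)
m=(np.hypot(S[...,0]-.673,S[...,1]+.2055)<.04)&(S[...,2]>.044)&(S[...,2]<.056);P=S[m]
r=cv2.minAreaRect(P[:,:2].astype(np.float32));print(len(P),r)
m=(np.hypot(S[...,0]-.43,S[...,1]+.301)<.06)&(S[...,2]>.03)&(S[...,2]<.045);P=S[m]
r=cv2.minAreaRect(P[:,:2].astype(np.float32));print('watch',len(P),r)
m=(np.hypot(S[...,0]-.43,S[...,1]+.301)<.06)&(S[...,2]>.046)&(S[...,2]<.07);print(S[m].mean(0))
go(671,-205.5,193,-51)
cv2.imwrite('pics/s8.png',cv2.resize(i[180:380,140:360],None,fx=2.7,fy=2.7,interpolation=cv2.INTER_CUBIC))
```

```text
269 ((0.6731574535369873, -0.20515303313732147), (0.04795660078525543, 0.02637517638504505), 39.54343032836914)
watch 418 ((0.43323081731796265, -0.30133044719696045), (0.04984687641263008, 0.07229718565940857), 0.6537567973136902)
[ 0.43284369 -0.30144838  0.05299891]
t 26.25 q6 0.49 yaw -51.0->-51.0 shift [ 0.1   0.13 11.39] turn [-0.001  0.    -0.   ]
```

View pics/s8.png

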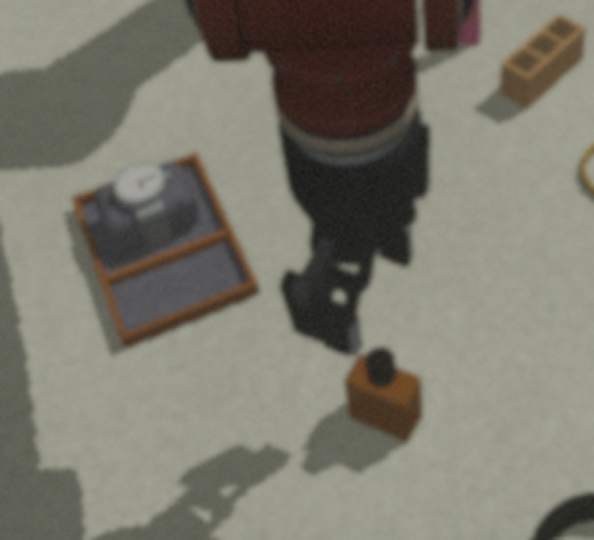

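The watch (145,205) sits dial up in the larger cell. The gripper is over the perfume (383,395). Grasping it.

Call:
{"fn": "arm_command", "kwargs": {"plan": [[[0.1,0.1,3,0,0,0],[0.1,0.1,6,0,0,0],[0.1,0.1,9,0,0,0],[0.1,0.1,10.7,0,0,0],[0.1,0.1,11.3,0,0,0],[0.1,0.1,11.3,0,0,0],[0.1,0.1,11.3,0,0,0]]]}}

```text
t: 26.83
tool_pos: [0.6717, -0.2053, 0.1953]
tool_rot: [2.961, 1.048, 0.002]
contact_force: [0.7, 0.0, 0.9]
opening: 0.0642
grip_force: 0.0
```

Call:
{"fn": "arm_command", "kwargs": {"plan": [[[0,0,0,0,0,0],[0,0,0,0,0,0],[0,0,0,0,0,0],[0,0,0,0,0,0],[0,0,0,0,0,0],[0,0,0,0,0,0],[0,0,0,0,0,0],[0,0,0,0,0,0]]], "gripper": 1, "force": 40}}

```text
t: 27.5
tool_pos: [0.6722, -0.2051, 0.1962]
tool_rot: [2.96, 1.049, 0.003]
contact_force: [-0.8, 1.2, 6.4]
opening: 0.0252
grip_force: 40.6
```

Call:
{"fn": "arm_command", "kwargs": {"plan": [[[0,0,-0.5,0,0,0],[0,0,-2,0,0,0],[0,0,-5,0,0,0],[0,0,-8,0,0,0],[0,0,-10,0,0,0],[0,0,-10,0,0,0],[0,0,-10,0,0,0]]]}}

```text
t: 28.08
tool_pos: [0.6719, -0.205, 0.2967]
tool_rot: [2.959, 1.048, 0.004]
contact_force: [0.0, 0.5, -2.1]
opening: 0.0254
grip_force: 39.6
```

Run:
```python
from h import *
S=cloud('scene',get_image('scene')[1]);o=get_obs()['tool_pos']
m=(np.hypot(S[...,0]-o[0],S[...,1]-o[1])<.035)&(S[...,2]>.07)&(S[...,2]<.16);P=S[m]
print(len(P),np.round(P.min(0),3),np.round(P.max(0),3))
go(501,-301,295,0)
```

```text
507 [ 0.661 -0.23   0.1  ] [ 0.7   -0.182  0.16 ]
t 28.13 q6 0.49 yaw -51.0->0.0 shift [-19.28  -3.24  -0.08] turn [-0.    0.   -0.89]
```

Call:
{"fn": "arm_command", "kwargs": {"plan": [[[-3,-0.5,0,0,0,-0.1],[-6,-1,0,0,0,-0.2],[-9.5,-1.6,0,0,0,-0.3],[-13,-2.2,0,0,0,-0.42],[-16,-2.7,0,0,0,-0.54],[-18,-3.1,0,0,0,-0.66],[-19.3,-3.2,0,0,0,-0.78],[-19.3,-3.2,0,0,0,-0.89],[-19.3,-3.2,0,0,0,-0.89],[-19.3,-3.2,0,0,0,-0.89],[-19.3,-3.2,0,0,0,-0.89]]]}}

```text
t: 29.05
tool_pos: [0.5013, -0.3011, 0.2928]
tool_rot: [-2.222, -2.218, 0.0]
contact_force: [0.0, 0.7, -1.1]
opening: 0.0252
grip_force: 39.8
```

Run:
```python
from h import *
S=cloud('scene',get_image('scene')[1]);o=get_obs()['tool_pos']
m=(np.hypot(S[...,0]-o[0],S[...,1]-o[1])<.035)&(S[...,2]>.07)&(S[...,2]<.14);P=S[m]
print(len(P),np.round(P.min(0),3),np.round(P.max(0),3))
go(501,-301,200,0)
```

```text
330 [ 0.496 -0.325  0.098] [ 0.528 -0.277  0.14 ]
t 29.1 q6 -0.67 yaw -0.1->0.0 shift [-0.   -0.04  9.32] turn [-0.001 -0.001 -0.001]
```

Call:
{"fn": "arm_command", "kwargs": {"plan": [[[0,0,3,0,0,0],[0,0,5.5,0,0,0],[0,0,7.5,0,0,0],[0,0,8.3,0,0,0],[0,0,8.8,0,0,0],[0,0,9.1,0,0,0],[0,0,9.2,0,0,0],[0,0,9.2,0,0,0],[0,0,9.2,0,0,0]]]}}

```text
t: 29.85
tool_pos: [0.5019, -0.3019, 0.2036]
tool_rot: [2.22, 2.22, 0.0]
contact_force: [0.5, 0.3, -0.5]
opening: 0.0255
grip_force: 39.8
```

Call:
{"fn": "arm_command", "kwargs": {"plan": [[[0,0,0.1,0,0,0],[0,0,0.15,0,0,0],[0,0,0.15,0,0,0]]]}}

```text
t: 30.1
tool_pos: [0.5014, -0.3016, 0.201]
tool_rot: [2.221, 2.221, 0.0]
contact_force: [-0.5, -0.3, -2.7]
opening: 0.0252
grip_force: 39.8
```

Call:
{"fn": "arm_command", "kwargs": {"plan": [[[0,0,0.1,0,0,0],[0,0,0.15,0,0,0],[0,0,0.15,0,0,0],[0,0,0.15,0,0,0]]]}}

```text
t: 30.43
tool_pos: [0.5016, -0.3017, 0.2002]
tool_rot: [2.221, 2.221, -0.0]
contact_force: [-2.1, 2.1, 5.6]
opening: 0.0255
grip_force: 40.5
```

Touching the floor. Releasing and moving up, then a final check.

Call:
{"fn": "arm_command", "kwargs": {"plan": [[[0,0,0,0,0,0],[0,0,0,0,0,0],[0,0,0,0,0,0],[0,0,0,0,0,0],[0,0,0,0,0,0]]], "gripper": 0.1}}

```text
t: 30.85
tool_pos: [0.5013, -0.3015, 0.199]
tool_rot: [-2.221, -2.221, -0.0]
contact_force: [0.2, -1.0, -0.0]
opening: 0.0381
grip_force: 0.0
```

Call:
{"fn": "arm_command", "kwargs": {"plan": [[[0,0,-1,0,0,0],[0,0,-3,0,0,0],[0,0,-6,0,0,0],[0,0,-10,0,0,0],[0,0,-14,0,0,0],[0,0,-17,0,0,0],[14,0,-17,0,0,0],[14,0,-17,0,0,0],[14,0,-17,0,0,0],[14,0,-17,0,0,0],[14,0,-17,0,0,0],[14,0,-17,0,0,0]]]}}

```text
t: 31.85
tool_pos: [0.5014, -0.1609, 0.37]
tool_rot: [2.218, 2.222, -0.0]
contact_force: [-0.6, -0.4, -0.7]
opening: 0.0384
grip_force: 0.0
```

Run:
```python
from h import *
print(get_obs()['tool_pos'])
i,d=get_image('scene');i2,d2=get_image('top')
a=cv2.resize(i[130:330,140:480],None,fx=2,fy=2);b=cv2.resize(i2[85:245,160:480],(680,340-150+10))
b=cv2.resize(i2[140:245,160:480],(680,199));cv2.imwrite('pics/f.png',np.vstack([a,b]))
```

```text
[ 0.5013675  -0.1608724   0.37000888]
```

View pics/f.png

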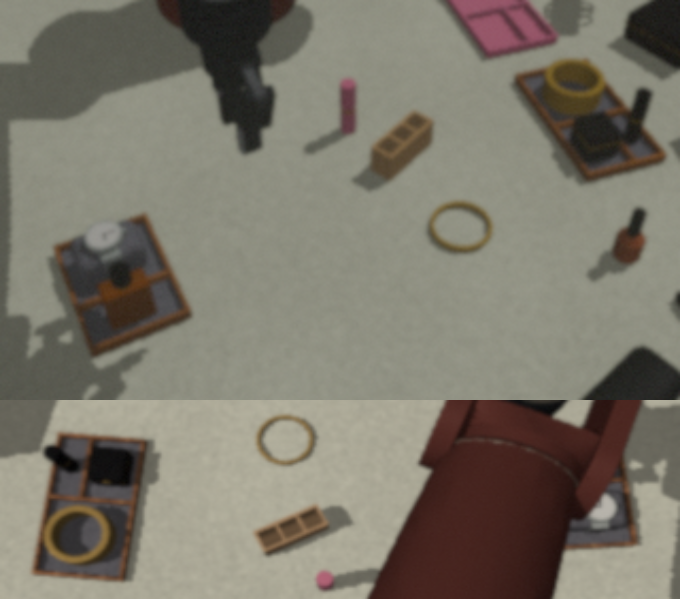

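Both trays are full: cuff (575,85), box (597,137), lipstick (638,115), watch (103,240) and perfume (127,297) are each in their cell. The stand, bangle, varnish and pink lipstick are untouched.

```bash
python3 -c "
from station import *
print(finish_job())"
```

```text
the job is handed in; nothing more can be done
None
```

Both trays are made up as asked and the job is handed in at about 32 s of the 120 s: the last pictures show all five pieces in their compartments, the lipstick stand upright in place, and the nail varnish and slim bangle untouched; no verdict was returned.

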